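# Flip the tray markers beside the drill press

### The job

Each tray has a flip marker that should show its ring face up when the tray holds boards and its bar face up when the tray is empty. Two of the three markers are wrong: with the fingertips, gently push each wrong one over its pivot to the other side until it lies flat, in either order. Leave the marker that is already right, the boards and everything else on the bench where they are.

Things in the scene. Friction and masses are not known exactly. Their poses are not given: they have to be found in the camera images.
- station_a: Fixed stand of a flip marker, joined to the tray that holds the boards. Origin on the table top below the middle of the pivot; x level from the stand to its tray (away from the robot, up to 7 degrees off), y along the pivot, z up. Two aluminium cheeks at y = +-48 mm, 18 mm (x) by 6 mm, rise to 110 mm and carry the pivot at z = 100 mm. Base plate 100 x 116 x 6 mm.
- tray_a (a point): Middle of the inner floor (z = 4 mm) of the tray that holds the boards, 190 mm from the pivot along station x. Grey open tray, 150 (x) x 150 (y) x 45 mm high, walls 4 mm; fixed.
- marker_a (a joint): Angle of the paddle on station_a, rad. 0: flat on the robot's side of the pivot (station -x), bar face up; 1.57: straight up; 3.14: flat on the tray's side, ring face up; stops at 0 and 3.14. The hinge is stiff (0.04 N m) and stays where it is left, so it must be pushed down all the way; 1 to 3 N moves it.
- paddle_a (a point): Middle of the paddle, 46 mm from the pivot axis. White plastic plate, 5 mm thick, 76 mm wide, from 12 to 80 mm off the axis, its mid-plane through the axis. One face has a black bar (14 x 56 mm), the other a black ring (50 mm). When flat it overhangs free space, over 90 mm clear below.
- tail_a (a point): Middle of the tail, 25 mm from the pivot axis on the side opposite the paddle and in its plane: same plate, 5 mm thick, 50 mm wide, from the axis out to 50 mm. Pressing the tail down raises the paddle.
- station_b: Fixed stand of a flip marker, joined to an empty tray. Origin on the table top below the middle of the pivot; x level from the stand to its tray (away from the robot, up to 7 degrees off), y along the pivot, z up. Two aluminium cheeks at y = +-48 mm, 18 mm (x) by 6 mm, rise to 110 mm and carry the pivot at z = 100 mm. Base plate 100 x 116 x 6 mm.
- tray_b (a point): Middle of the inner floor (z = 4 mm) of an empty tray, 190 mm from the pivot along station x. Grey open tray, 150 (x) x 150 (y) x 45 mm high, walls 4 mm; fixed.
- marker_b (a joint): Angle of the paddle on station_b, rad. 0: flat on the robot's side of the pivot (station -x), bar face up; 1.57: straight up; 3.14: flat on the tray's side, ring face up; stops at 0 and 3.14. The hinge is stiff (0.04 N m) and stays where it is left, so it must be pushed down all the way; 1 to 3 N moves it.
- paddle_b (a point): Middle of the paddle, 46 mm from the pivot axis. White plastic plate, 5 mm thick, 76 mm wide, from 12 to 80 mm off the axis, its mid-plane through the axis. One face has a black bar (14 x 56 mm), the other a black ring (50 mm). When flat it overhangs free space, over 90 mm clear below.
- tail_b (a point): Middle of the tail, 25 mm from the pivot axis on the side opposite the paddle and in its plane: same plate, 5 mm thick, 50 mm wide, from the axis out to 50 mm. Pressing the tail down raises the paddle.
- station_c: Fixed stand of a flip marker, joined to the other empty tray. Origin on the table top below the middle of the pivot; x level from the stand to its tray (away from the robot, up to 7 degrees off), y along the pivot, z up. Two aluminium cheeks at y = +-48 mm, 18 mm (x) by 6 mm, rise to 110 mm and carry the pivot at z = 100 mm. Base plate 100 x 116 x 6 mm.
- tray_c (a point): Middle of the inner floor (z = 4 mm) of the other empty tray, 190 mm from the pivot along station x. Grey open tray, 150 (x) x 150 (y) x 45 mm high, walls 4 mm; fixed.
- marker_c (a joint): Angle of the paddle on station_c, rad. 0: flat on the robot's side of the pivot (station -x), bar face up; 1.57: straight up; 3.14: flat on the tray's side, ring face up; stops at 0 and 3.14. The hinge is stiff (0.04 N m) and stays where it is left, so it must be pushed down all the way; 1 to 3 N moves it.
- paddle_c (a point): Middle of the paddle, 46 mm from the pivot axis. White plastic plate, 5 mm thick, 76 mm wide, from 12 to 80 mm off the axis, its mid-plane through the axis. One face has a black bar (14 x 56 mm), the other a black ring (50 mm). When flat it overhangs free space, over 90 mm clear below.
- tail_c (a point): Middle of the tail, 25 mm from the pivot axis on the side opposite the paddle and in its plane: same plate, 5 mm thick, 50 mm wide, from the axis out to 50 mm. Pressing the tail down raises the paddle.
- boards: Stack of three white boards, loose as one piece, 110 x 120 x 24 mm, lying in one tray; origin under its centre. Tells which tray is loaded; to be left in place.
- oil_bottle: Loose yellow bottle, 48 mm across, 130 mm high, standing between the stations; origin under its centre. Bystander.
- wood_block: Loose wooden block 75 x 50 x 30 mm; origin under its centre. Bystander.
- chuck_key: Loose drill chuck key, T-shaped, 80 x 70 mm, 22 mm high; origin near its middle, on the table. Bystander.
- brush: Loose chip brush lying on the table in front of the stations; origin under its middle. Bystander.
- cup: Loose steel cup, 64 mm across, 70 mm high; origin under its centre. Bystander.
- screwdriver: Loose screwdriver lying on the table in front of the stations; origin under its middle. Bystander.

How it is judged:
At the end, for the whole second after the job is handed in: The loaded tray's marker lies flat ring up (joint above 2.94 rad), both empty trays' markers lie flat bar up (below 0.2 rad), all at rest (0.1 rad/s); the boards and the loose things are within 15 mm of where they began (value of joint marker_a above 2.94 rad and value of joint each of marker_b, marker_c below 0.2 rad and velocity of joint marker_a between -0.1 and 0.1 rad/s and velocity of joint marker_b between -0.1 and 0.1 rad/s and velocity of joint marker_c between -0.1 and 0.1 rad/s and not (distance of boards from where it was at the start of the episode above 0.015 m) and not (distance of oil_bottle from where it was at the start of the episode above 0.015 m) and not (distance of wood_block from where it was at the start of the episode above 0.015 m) and not (distance of chuck_key from where it was at the start of the episode above 0.015 m) and not (distance of brush from where it was at the start of the episode above 0.015 m) and not (distance of cup from where it was at the start of the episode above 0.015 m) and not (distance of screwdriver from where it was at the start of the episode above 0.015 m)); the robot touches nothing.
It fails at once if the marker that was already right is swung up (past 0.35 rad) (value of joint marker_c above 0.35 rad).
It fails at once if the boards or a loose thing are lifted, carried or knocked away (over 30 mm) (distance of any of boards, oil_bottle, wood_block, chuck_key, brush, cup, screwdriver from where it was at the start of the episode above 0.03 m).
It fails at once if a marker is forced (over 80 N between the fingers and its station) (contact force between the fingers and station_a above 80 N or contact force between the fingers and station_b above 80 N or contact force between the fingers and station_c above 80 N).
It also fails if it takes over 59 s, if anything falls off the work surface, if the arm or the gripper's body presses on something with over 40 N, if the wrist force passes 120 N, or if a joint passes its speed limit or range.

### The arm

A 6-joint arm with a two-finger parallel gripper is mounted at the origin on the work surface. World frame = base frame: x ahead of the robot, y to its left, z up, the work surface at z = 0. Lengths are in m, angles in rad, forces in N, time in s.
With the tool pointing down it reaches from about 0.325 to 0.775 m from the base axis. Payload 5.5 kg.
Tool frame: the origin (TCP) lies on the centre line of the jaws, within the pads' length; the fingertips stand 8 mm ahead of it and the grasp point (between the pads) lies 11 mm behind it (tips_ahead is the distance from the TCP to the fingertips, in m); z points along the fingers, y is the direction in which the jaws open and shut (so a half turn about z gives the same grasp; the last joint's range is limited). The gripper opens to 88 mm and grips with 3 to 60 N. Pads are 20 mm wide; open, the fingers measure 115 mm over their backs; the gripper's body (75 mm by 178 mm) begins 61 mm behind the grasp point.
Start: joints at [-1.399, 0.091, 1.231, -0, 1.82, -0.057], TCP at [0.136, -0.584, 0.231] pointing down, gripper open.
Joint ranges: [-2.87, 2.87], [-0.86, 2.18], [0.17, 2.46], [-1.51, 4.65], [0.06, 2.69], [-2.65, 2.65]. Speed limits (rad/s): [2.57, 2.57, 3.01, 3.14, 3.14, 3.14].

### API

Orientations are given as a unit quaternion [x, y, z, w].
In Python, from cell import * gives the robot as it stands.
- The arm moves only by the tool carry_out, never from a script. Its argument "increments" is one flat list of numbers, 5 for each row, row after row: the shift along the tool's x, y, z in cm, then the turn about the tool's z in degrees, then the closure, from -1 (fully open) to 1 (shut). In form: [x, y, z, twist, claw, x, y, z, twist, claw, ...]. A call has 1 to 12 rows; each row shifts and turns the pose as measured when the row begins, along the tool's axes as they then stand; what a row does not reach is not made up. A row lasts 1/12 s, in which the tool goes at most 41.7 mm and 7.16 degrees, less where a joint would pass 70% of its speed; a pose out of reach is approached as far as the arm can. A call is refused whole if a number of a shift passes 4.17 or a number of a turn 7.16, either way. A call with a gripper value outside its range is refused whole. The fingers move at their own pace and stop on an object; "grip_force" is the grip in N (left out, the last holds). Time passes only in rows, so rows that do not move let the fingers close. It gives the time, the measured TCP pose, the force and the opening at its end, in the units of the state.
- read_state(): the state, without advancing time (a new reading comes with each control period).
- get_image(name): name is "scene" or "top" or "wrist"; returns a dict with "img" (400x640x3 uint8, blue, green, red), "mtx" (3x3 intrinsics, pixels), "cam_to_world" (4x4, takes a point from camera to world coordinates). Camera axes: x right, y down, z forward; pixel columns grow to the right and rows downward; lengths in m; the calibration is good to about 2 mm. A picture is of the moment at which its call begins. There is no depth.
- close_job(): hands the job in, once; it reports no verdict.
The state is a dict: "time": time; "joints": joint angles; "dq": joint speeds; "effort": joint torques, N m; "ee_pos": TCP position; "tcp_rot": TCP orientation; "contact_force": force on the tool from outside, world axes, zero at the start; "moment": the same for the moment, N m; "gripper_width": opening from 0.0 (shut) to 1.0 (fully open).
Only numpy, scipy, OpenCV 4.12 (cv2) and the standard library are available. Lean on these libraries where they do the work, as an engineer would, in place of code of your own. Each camera call takes 0.05 s, during which the arm holds its last target.

## Working session

There is one attempt and no reset: what is moved stays moved. The work goes in short steps, Python scripts to look and compute and a tool call to move; the robot and the scene stay as the last step left them, time stands still between calls to the robot, and variables do not carry over. Pictures are saved under pics/ and viewed, and the job is handed in when it is done.

Besides the shell and the picture viewer there is one more tool, called after "Emit:" as a command line: name --argument value ..., lists and objects as JSON in quotes. carry_out: Moves the arm, as the interface text tells. Its arguments: {"type":"object","properties":{"increments":{"type":"array","items":{"type":"number"}},"grip_force":{"type":"number"}},"required":["increments"]}

```bash
mkdir -p pics; ls; python3 - <<'E'
from cell import *
import cv2
s=read_state();print(s)
for n in("scene","top","wrist"):
    r=get_image(n);cv2.imwrite(f"pics/{n}0.png",r["img"]);print(n,r["mtx"].tolist(),r["cam_to_world"].round(4).tolist())
E
```

```text
pics
{'time': 0.0, 'joints': array([-1.39868880e+00,  9.18524824e-02,  1.23188940e+00,  1.64312362e-06,
        1.81976297e+00, -5.67185835e-02]), 'dq': array([-2.90624919e-04,  5.63208681e-04, -7.93681040e-05,  1.09066699e-03,
        1.48936191e-03, -2.47339524e-04]), 'effort': array([ 7.61018855e-04, -4.46455121e+01, -4.06441247e+01,  6.98662992e-02,
        2.95524637e-02, -1.53522619e-04]), 'ee_pos': array([ 0.13604175, -0.58409344,  0.22950868]), 'tcp_rot': array([ 9.93461486e-01,  1.14163751e-01, -5.43359631e-05, -9.54554638e-04]), 'contact_force': array([ 0.30039513,  0.34845596, -0.1465007 ]), 'moment': array([-0.01420828, -0.01233687,  0.02779597]), 'gripper_width': 0.9975312617886345}
scene [[398.14303495296184, 0.0, 316.57457871553504], [0.0, 398.14303495296184, 192.63366581184675], [0.0, 0.0, 1.0]] [[0.5501, 0.7281, -0.4089, 0.9119], [0.8351, -0.4764, 0.2752, -0.2377], [0.0056, -0.4928, -0.8701, 0.8328], [0.0, 0.0, 0.0, 1.0]]
top [[503.47553128946964, 0.0, 317.0138776699157], [0.0, 503.47553128946964, 197.46946030906454], [0.0, 0.0, 1.0]] [[0.0084, -0.9913, 0.1311, 0.409], [-0.9999, -0.0064, 0.0154, -0.0047], [-0.0144, -0.1312, -0.9912, 1.1531], [0.0, 0.0, 0.0, 1.0]]
wrist [[328.03664149702576, 0.0, 313.80250514544855], [0.0, 328.03664149702576, 197.5002416557027], [0.0, 0.0, 1.0]] [[0.2269, -0.9447, -0.2366, 0.2001], [-0.9739, -0.2206, -0.0534, -0.5699], [-0.0017, 0.2426, -0.9701, 0.3836], [0.0, 0.0, 0.0, 1.0]]
```

View pics/top0.png

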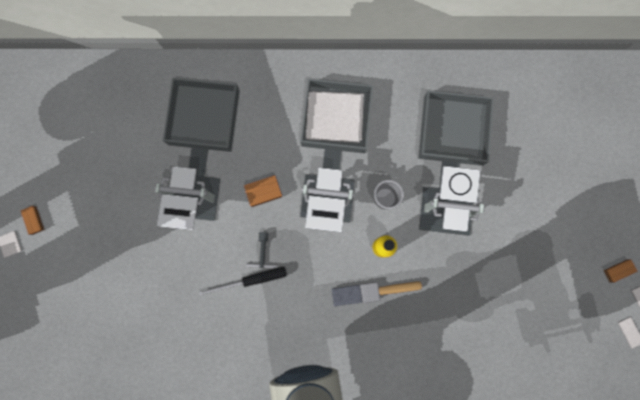

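View pics/scene0.png

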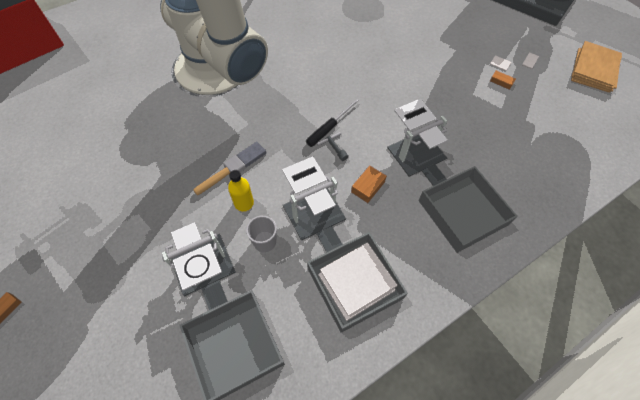

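The loaded tray is the middle one and its marker shows the bar, so station_a is wrong. The right tray (about pixel 457,128) is empty and shows the ring, so station_b is wrong. The left tray is empty with the bar up, so that is station_c and it stays. Next I'll measure the pivots.

```bash
cat > h.py <<'E'
import numpy as np,cv2
from cell import *
def ray(im,uv,z):
    K,T=im["mtx"],im["cam_to_world"]
    d=T[:3,:3]@np.linalg.inv(K)@np.array([uv[0],uv[1],1.]);o=T[:3,3]
    return (o+d*(z-o[2])/d[2])
def proj(im,P):
    T=np.linalg.inv(im["cam_to_world"]);p=T[:3,:3]@np.asarray(P)+T[:3,3];q=im["mtx"]@p;return q[:2]/q[2]
E
python3 - <<'E'
from h import *
im=get_image("top");i=im["img"]
hsv=cv2.cvtColor(i,cv2.COLOR_BGR2HSV)
m=((hsv[...,2]>195)&(hsv[...,1]<40)).astype(np.uint8)*255
m[:155]=0
cs,_=cv2.findContours(m,cv2.RETR_EXTERNAL,cv2.CHAIN_APPROX_NONE)
for c in cs:
    if cv2.contourArea(c)>60:
        r=cv2.minAreaRect(c);b=cv2.boxPoints(r)
        print(cv2.contourArea(c),np.array(r[0]).round(1),[ray(im,p,.1025)[:2].round(4).tolist() for p in b],b.round(1).tolist())
a=i[140:250,290:500]
cv2.imwrite("pics/crop1.png",cv2.resize(a,(798,418),interpolation=cv2.INTER_CUBIC))
im=get_image("scene");cv2.imwrite("pics/crop2.png",cv2.resize(im["img"][130:300,140:380],(800,567),interpolation=cv2.INTER_CUBIC))
E
```

```text
171.0 [630.2 331.3] [[0.2948, -0.6025], [0.3051, -0.6218], [0.2649, -0.6416], [0.2547, -0.6224]] [[619.9000244140625, 323.6000061035156], [629.2000122070312, 318.5], [640.5999755859375, 339.0], [631.2999877929688, 344.20001220703125]]
92.5 [  6.7 238.2] [[0.4608, 0.6814], [0.4696, 0.6504], [0.4539, 0.6446], [0.4451, 0.6756]] [[-1.7999999523162842, 236.5], [13.199999809265137, 232.39999389648438], [15.300000190734863, 239.89999389648438], [0.30000001192092896, 244.0]]
132.0 [174.  222.4] [[0.486, 0.3367], [0.5059, 0.3352], [0.5002, 0.2863], [0.4803, 0.288]] [[161.89999389648438, 225.6999969482422], [163.10000610351562, 216.3000030517578], [186.10000610351562, 219.10000610351562], [184.89999389648438, 228.60000610351562]]
442.0 [455.8 218.8] [[0.486, -0.2511], [0.5296, -0.2576], [0.5239, -0.3051], [0.4804, -0.2984]] [[443.0, 227.8000030517578], [445.6000061035156, 207.0], [468.5, 209.8000030517578], [465.8999938964844, 230.60000610351562]]
1041.5 [325.  213.6] [[0.4849, 0.0352], [0.5513, 0.0281], [0.5429, -0.0462], [0.4768, -0.0386]] [[305.5, 227.3000030517578], [309.20001220703125, 195.8000030517578], [344.5, 200.0], [340.79998779296875, 231.5]]
392.0 [328.7 179. ] [[0.5691, 0.0124], [0.611, 0.0082], [0.6061, -0.0381], [0.5642, -0.0337]] [[316.70001220703125, 187.5], [318.8999938964844, 168.0], [340.70001220703125, 170.39999389648438], [338.6000061035156, 190.0]]
1068.5 [460.  184.1] [[0.5486, -0.2471], [0.6161, -0.2561], [0.608, -0.3311], [0.5407, -0.3215]] [[440.29998779296875, 197.89999389648438], [443.8999938964844, 166.3000030517578], [479.6000061035156, 170.3000030517578], [476.1000061035156, 201.89999389648438]]
```

View pics/crop1.png

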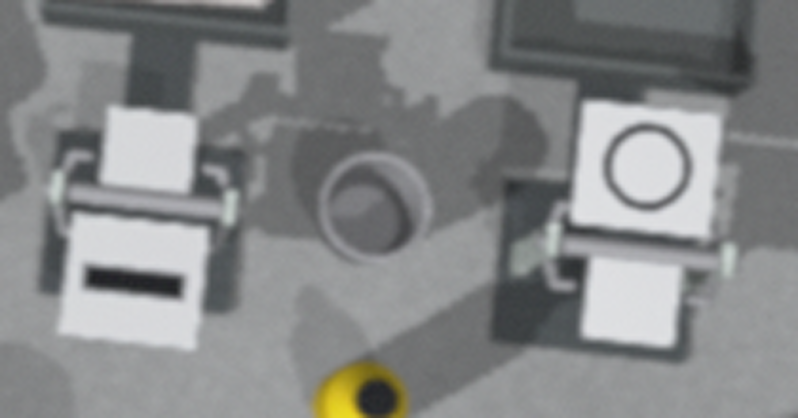

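View pics/crop2.png

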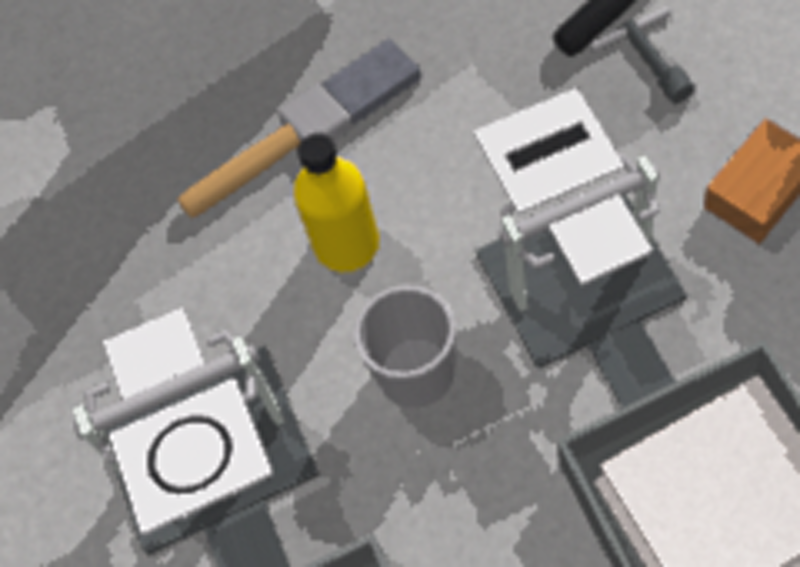

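Emit:
carry_out --increments '[0,0,0,6.5,1,0,0,0,6.5,1,0,0,0,6.5,1,0,0,0,0,1]' --grip_force 20

```text
time: 0.58
ee_pos: [0.136, -0.584, 0.2292]
tcp_rot: [0.998, -0.063, -0.0, -0.001]
contact_force: [-0.5, 0.1, 0.7]
gripper_width: 0.735
```

```bash
cat >> h.py <<'E'
from scipy.spatial.transform import Rotation as R
PIV={'a':(.5597,-.010,np.radians(-6.3)),'b':(.5328,-.282,np.radians(-7))}
def st(k):
    s=read_state();x,y,p=PIV[k];d=s["ee_pos"][:2]-[x,y];c,n=np.cos(p),np.sin(p)
    r=R.from_quat(s["tcp_rot"]).as_matrix()
    print("t",round(s["time"],2),"station xy mm",round(1e3*(c*d[0]+n*d[1]),1),round(1e3*(-n*d[0]+c*d[1]),1),"tipz",round(1e3*(s["ee_pos"][2]-.008),1),"yaw",round(np.degrees(np.arctan2(r[1,0],r[0,0])),2),"F",s["contact_force"].round(1),"w",round(s["gripper_width"],2))
    return s,r
def to(k,X,Y,Zt):
    s,r=st(k);x,y,p=PIV[k];c,n=np.cos(p),np.sin(p)
    P=np.array([x+c*X/1e3-n*Y/1e3,y+n*X/1e3+c*Y/1e3,Zt/1e3+.008])
    print("need tool cm",(100*r.T@(P-s["ee_pos"])).round(2))
E
python3 -c "
from h import *
to('b',-35,0,220)"
```

```text
t 0.58 station xy mm -357.0 -348.1 tipz 221.2 yaw -7.22 F [-0.5  0.1  0.7] w 0.74
need tool cm [ 32.07 -34.93   0.18]
```

Emit:
carry_out --increments '[2.5,-2.7,0,0,1,2.5,-2.7,0,0,1,2.5,-2.7,0,0,1,2.5,-2.7,0,0,1,2.5,-2.7,0,0,1,2.5,-2.7,0,0,1,2.5,-2.7,0,0,1,2.5,-2.7,0,0,1,2.5,-2.7,0,0,1,2.5,-2.7,0,0,1,2.5,-2.7,0,0,1,0,0,0,0,1]'

```text
time: 1.58
ee_pos: [0.452, -0.3074, 0.2263]
tcp_rot: [0.999, -0.044, -0.001, -0.003]
contact_force: [0.3, 0.2, 0.8]
gripper_width: 0.004
```

```bash
python3 -c "
from h import *
to('b',-35,0,220)"
```

```text
t 1.58 station xy mm -77.1 -35.1 tipz 218.3 yaw -5.01 F [0.3 0.2 0.8] w 0.0
need tool cm [ 4.33 -3.36 -0.16]
```

Emit:
carry_out --increments '[2.2,-1.7,0,2,1,2.1,-1.7,0,0,1,0,0,0,0,1,0,0,0,0,1]'

```text
time: 1.92
ee_pos: [0.5004, -0.2755, 0.2261]
tcp_rot: [0.999, -0.053, -0.001, -0.002]
contact_force: [-0.5, 0.7, 0.1]
gripper_width: 0.003
```

```bash
python3 -c "
from h import *
to('b',-35,0,110)
im=get_image('wrist');cv2.imwrite('pics/w1.png',im['img'])
im=get_image('scene');cv2.imwrite('pics/s1.png',im['img'])"
```

```text
t 1.92 station xy mm -33.0 2.5 tipz 218.1 yaw -6.11 F [-0.5  0.7  0.1] w 0.0
need tool cm [-0.18  0.3  10.81]
```

View pics/w1.png

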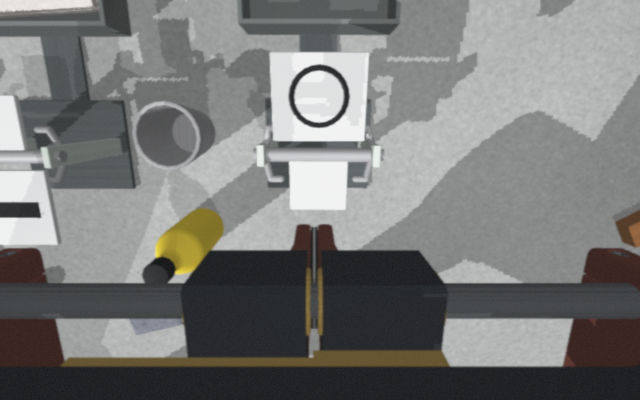

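View pics/s1.png

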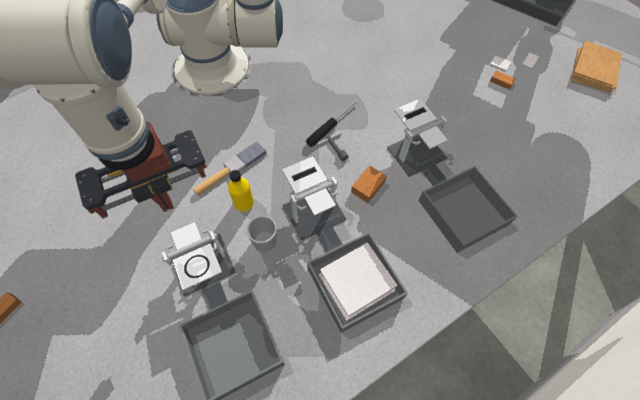

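Emit:
carry_out --increments '[-0.2,0.3,2.5,0,1,0,0,2.5,0,1,0,0,2.5,0,1,0,0,2,0,1,0,0,0.5,0,1,0,0,0,0,1]'

```text
time: 2.52
ee_pos: [0.4919, -0.2858, 0.1259]
tcp_rot: [0.998, -0.056, 0.001, 0.0]
contact_force: [-0.3, 0.5, 0.0]
gripper_width: 0.007
```

```bash
python3 -c "
from h import *
to('b',-35,0,65)"
```

```text
t 2.52 station xy mm -40.1 -8.7 tipz 117.9 yaw -6.45 F [-0.3  0.5  0. ] w 0.01
need tool cm [ 0.51 -0.87  5.29]
```

Emit:
carry_out --increments '[0.5,-0.8,0,0,1,0,0,0.6,0,1,0,0,0.6,0,1,0,0,0.7,0,1,0,0,0.7,0,1,0,0,0.7,0,1,0,0,0.7,0,1,0,0,0,0,1]'

```text
time: 3.18
ee_pos: [0.5006, -0.2808, 0.0904]
tcp_rot: [0.998, -0.057, 0.006, 0.003]
contact_force: [-1.0, 0.1, 0.6]
gripper_width: 0.001
```

```bash
python3 -c "
from h import *
to('b',-35,0,65)
im=get_image('scene');cv2.imwrite('pics/s2.png',cv2.resize(im['img'][100:320,100:400],(798,585)))"
```

```text
t 3.18 station xy mm -32.1 -2.8 tipz 82.4 yaw -6.48 F [-1.   0.1  0.6] w 0.0
need tool cm [-0.31 -0.29  1.74]
```

View pics/s2.png

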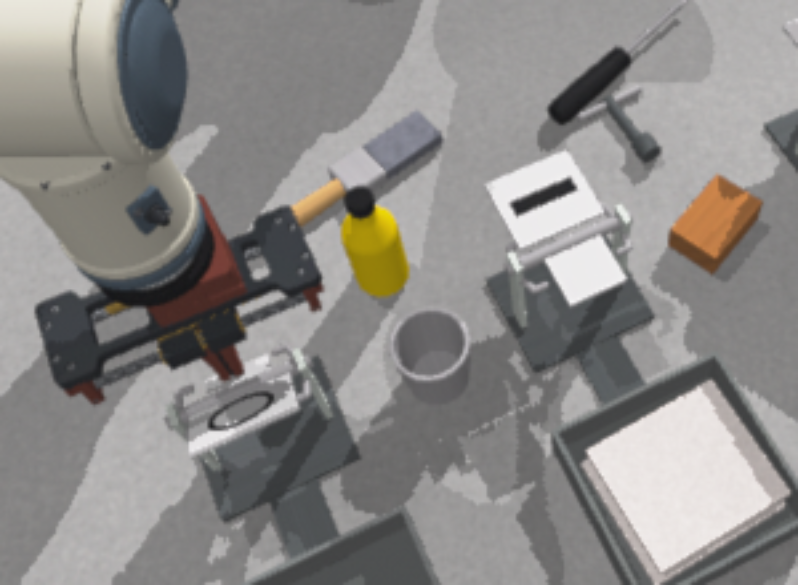

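The paddle on b has risen to about 40°. I'll press on.

Emit:
carry_out --increments '[-0.2,-0.2,0.6,0,1,0,0,0.7,0,1,0,0,0.7,0,1,0,0,0.4,0,1,0,0,0,0,1]'

```text
time: 3.65
ee_pos: [0.4986, -0.2787, 0.0644]
tcp_rot: [0.998, -0.057, 0.006, 0.003]
contact_force: [0.1, -0.2, -0.6]
gripper_width: 0.005
```

```bash
python3 -c "
from h import *
to('b',-35,0,205)
im=get_image('scene');cv2.imwrite('pics/s3.png',cv2.resize(im['img'][100:320,100:400],(798,585)))"
```

```text
t 3.65 station xy mm -34.3 -0.9 tipz 56.4 yaw -6.49 F [ 0.1 -0.2 -0.6] w 0.01
need tool cm [  0.11  -0.   -14.86]
```

View pics/s3.png

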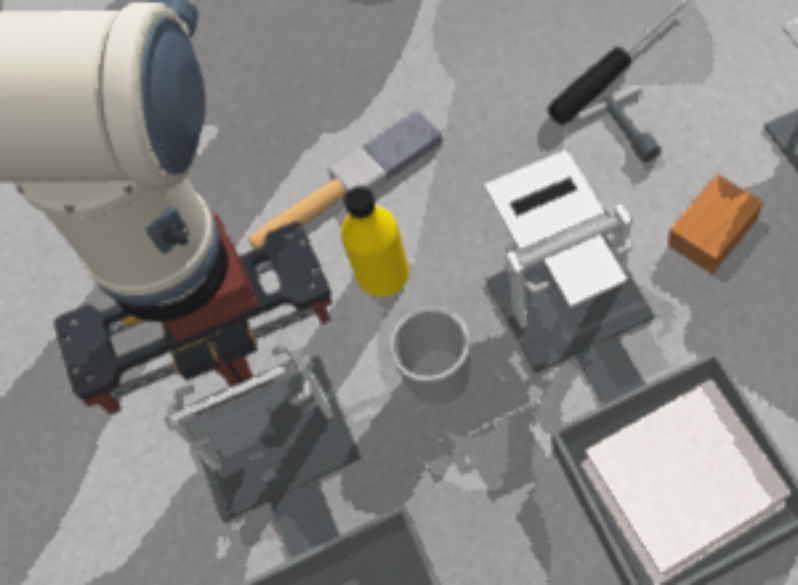

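Emit:
carry_out --increments '[0,0,-2,0,1,0,0,-3,0,1,0,0,-3.5,0,1,0,0,-3.5,0,1,0,0,-3,0,1,0,0,-1,0,1,0,0,0,0,1]'

```text
time: 4.28
ee_pos: [0.4953, -0.2763, 0.2253]
tcp_rot: [0.998, -0.057, 0.001, 0.0]
contact_force: [-0.5, 0.1, 0.5]
gripper_width: 0.004
```

```bash
python3 -c "
from h import *
to('b',95,0,210)"
```

```text
t 4.28 station xy mm -38.0 1.1 tipz 217.3 yaw -6.48 F [-0.5  0.1  0.5] w 0.0
need tool cm [13.29  0.23  0.76]
```

Emit:
carry_out --increments '[3,0,0,0,1,3.5,0,0,0,1,3.5,0,0,0,1,2.5,0,0,0,1,0.5,0,0,0,1,0,0,0,0,1]'

```text
time: 4.78
ee_pos: [0.627, -0.2909, 0.2131]
tcp_rot: [0.998, -0.057, -0.004, -0.002]
contact_force: [-0.6, 0.1, -0.0]
gripper_width: 0.008
```

```bash
python3 -c "
from h import *
to('b',95,0,130)
im=get_image('top');cv2.imwrite('pics/t4.png',cv2.resize(im['img'][100:300,300:560],(780,600)))"
```

```text
t 4.78 station xy mm 94.6 2.7 tipz 205.1 yaw -6.59 F [-0.6  0.1 -0. ] w 0.01
need tool cm [0.1  0.29 7.51]
```

View pics/t4.png

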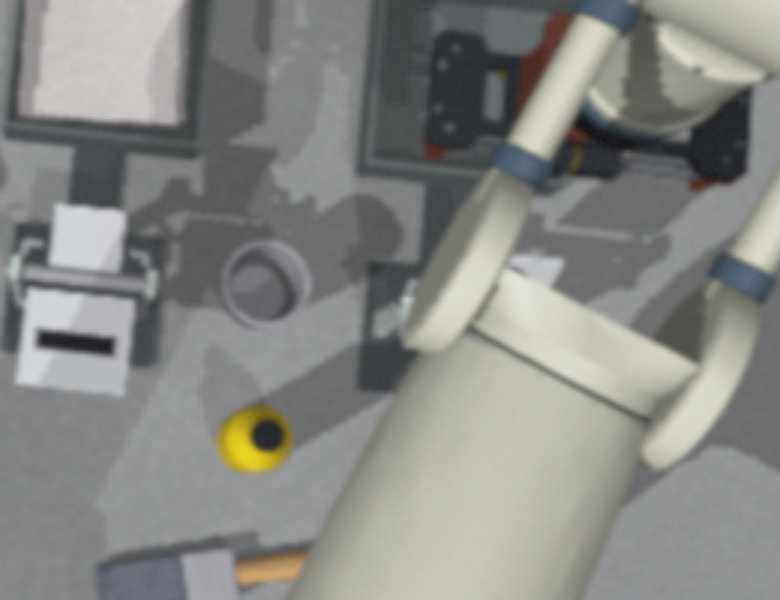

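Emit:
carry_out --increments '[0,0.3,2,0,1,0,0,2.5,0,1,0,0,2,0,1,0,0,0.7,0,1,0,0,0,0,1]'

```text
time: 5.25
ee_pos: [0.6194, -0.2935, 0.1368]
tcp_rot: [0.998, -0.058, -0.006, -0.002]
contact_force: [-0.3, 0.8, 0.9]
gripper_width: 0.006
```

```bash
python3 -c "
from h import *
to('b',50,0,130)
im=get_image('scene');cv2.imwrite('pics/s4.png',cv2.resize(im['img'][100:320,100:400],(798,585)))"
```

```text
t 5.25 station xy mm 87.4 -0.8 tipz 128.8 yaw -6.7 F [-0.3  0.8  0.9] w 0.01
need tool cm [-3.74 -0.1  -0.07]
```

View pics/s4.png

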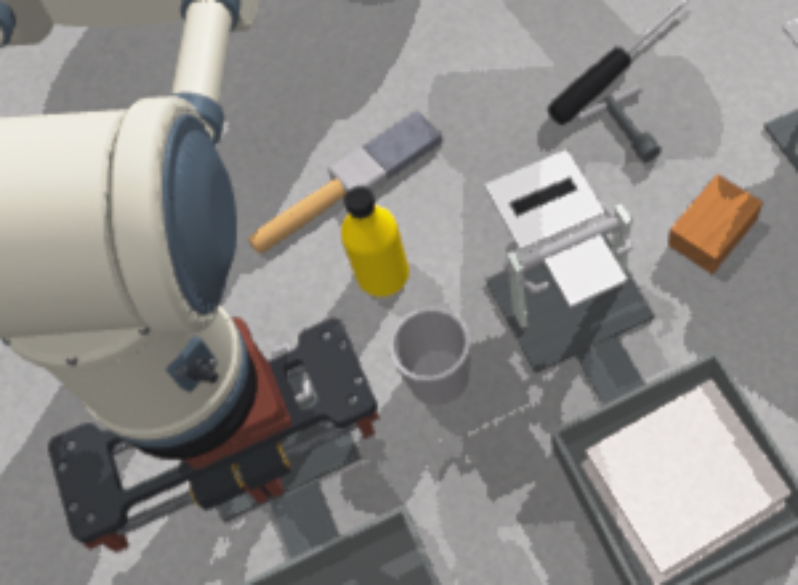

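Emit:
carry_out --increments '[-1,0,0,0,1,-1,0,0,0,1,-1,0,0,0,1,-1,0,0,0,1,-1,0,0,0,1,-1,0,0,0,1,0,0,0,0,1]'

```text
time: 5.88
ee_pos: [0.558, -0.2879, 0.1513]
tcp_rot: [0.998, -0.059, 0.002, 0.002]
contact_force: [-0.9, -0.0, -0.5]
gripper_width: 0.007
```

```bash
python3 -c "
from h import *
to('b',-50,0,125)"
```

```text
t 5.88 station xy mm 25.8 -2.8 tipz 143.3 yaw -6.76 F [-0.9 -0.  -0.5] w 0.01
need tool cm [-7.58 -0.31  1.8 ]
```

Emit:
carry_out --increments '[-1,-0.1,0.3,0,1,-1,-0.1,0.3,0,1,-1,-0.1,0.4,0,1,-1,0,0.4,0,1,-1,0,0.4,0,1,-1,0,0.4,0,1,0,0,0,0,1]'

```text
time: 6.47
ee_pos: [0.5021, -0.2805, 0.1419]
tcp_rot: [0.998, -0.059, 0.013, 0.007]
contact_force: [-0.6, -0.6, -0.0]
gripper_width: 0.004
```

```bash
python3 -c "
from h import *
to('b',-50,0,125)
im=get_image('scene');cv2.imwrite('pics/s5.png',cv2.resize(im['img'][100:320,100:400],(798,585)))"
```

```text
t 6.47 station xy mm -30.7 -2.3 tipz 133.9 yaw -6.78 F [-0.6 -0.6 -0. ] w 0.0
need tool cm [-1.95 -0.25  0.83]
```

View pics/s5.png

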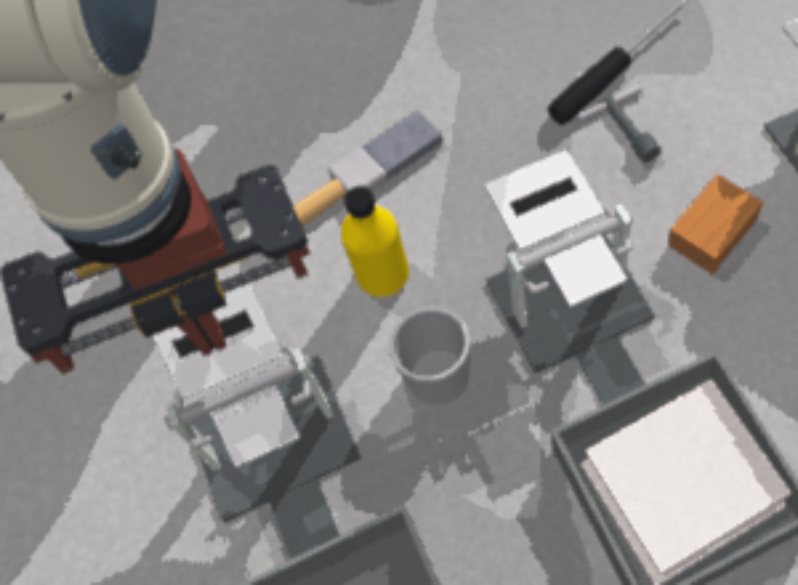

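Emit:
carry_out --increments '[-0.8,-0.1,0.6,0,1,-0.8,-0.1,0.6,0,1,-0.6,0,0.6,0,1,0,0,0.6,0,1,0,0,0.5,0,1,0,0,0,0,1]'

```text
time: 7.02
ee_pos: [0.4862, -0.2783, 0.1177]
tcp_rot: [0.998, -0.059, 0.019, 0.01]
contact_force: [-1.2, 0.1, 0.2]
gripper_width: 0.006
```

```bash
python3 -c "
from h import *
to('b',-50,0,103)"
```

```text
t 7.02 station xy mm -46.7 -2.0 tipz 109.7 yaw -6.76 F [-1.2  0.1  0.2] w 0.01
need tool cm [-0.35 -0.21  0.66]
```

Emit:
carry_out --increments '[-0.2,0,0.4,0,1,0,0,0.4,0,1,0,0,0.2,0,1,0,0,0,0,1]'

```text
time: 7.35
ee_pos: [0.4854, -0.2786, 0.1116]
tcp_rot: [0.998, -0.059, 0.02, 0.01]
contact_force: [0.3, 0.2, -0.8]
gripper_width: 0.007
```

```bash
python3 -c "
from h import *
to('b',-50,0,103)"
```

```text
t 7.35 station xy mm -47.4 -2.4 tipz 103.6 yaw -6.74 F [ 0.3  0.2 -0.8] w 0.01
need tool cm [-0.26 -0.24  0.05]
```

Emit:
carry_out --increments '[0,0,0.2,0,1,0,0,0.2,0,1,0,0,0.1,0,1]'

```text
time: 7.6
ee_pos: [0.486, -0.2789, 0.111]
tcp_rot: [0.998, -0.059, 0.021, 0.011]
contact_force: [-3.2, 2.0, 4.9]
gripper_width: 0.007
```

```bash
python3 -c "
from h import *
to('b',-50,0,103)"
```

```text
t 7.6 station xy mm -46.9 -2.6 tipz 103.0 yaw -6.72 F [-3.2  2.   4.9] w 0.01
need tool cm [-0.31 -0.27 -0.02]
```

Force has built to about 5 N at tip z ≈ 103 mm, so the paddle is on its stop. I'll lift and look.

Emit:
carry_out --increments '[0,0,-2,0,1,0,0,-3,0,1,0,0,-3,0,1,0,0,-3,0,1,0,0,0,0,1]'

```text
time: 8.02
ee_pos: [0.4804, -0.2752, 0.2192]
tcp_rot: [0.998, -0.059, 0.017, 0.009]
contact_force: [0.9, -0.3, 1.0]
gripper_width: 0.006
```

```bash
python3 -c "
from h import *
to('a',37,0,215)
im=get_image('scene');cv2.imwrite('pics/s6.png',cv2.resize(im['img'][100:320,100:400],(798,585)))"
```

```text
t 8.02 station xy mm -49.7 -272.3 tipz 211.2 yaw -6.72 F [ 0.9 -0.3  1. ] w 0.01
need tool cm [  8.48 -27.29  -0.52]
```

View pics/s6.png

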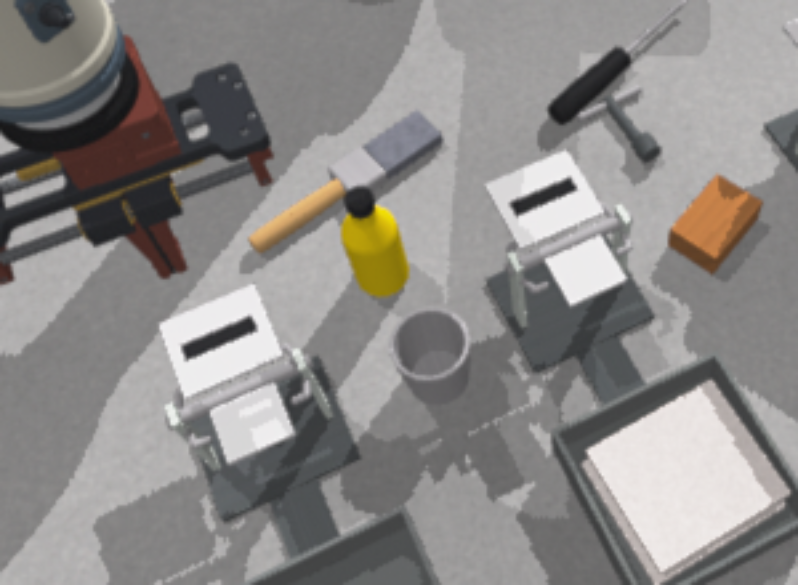

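Emit:
carry_out --increments '[1,-3.3,-0.2,0,1,1,-3.3,-0.2,0,1,1,-3.3,-0.2,0,1,1,-3.3,-0.2,0,1,1,-3.3,-0.1,0,1,1,-3.3,-0.1,0,1,1,-3.3,-0.1,0,1,0.8,-2.5,0,0,1,0,0,0,0,1]'

```text
time: 8.82
ee_pos: [0.59, -0.0212, 0.2079]
tcp_rot: [0.998, -0.063, 0.006, 0.007]
contact_force: [1.1, 0.4, -0.2]
gripper_width: 0.003
```

```bash
python3 -c "
from h import *
to('a',37,0,215)"
```

```text
t 8.82 station xy mm 31.4 -7.8 tipz 199.9 yaw -7.17 F [ 1.1  0.4 -0.2] w 0.0
need tool cm [ 0.57 -0.77 -1.51]
```

Emit:
carry_out --increments '[0.6,-0.8,1,-0.8,1,0,0,2,0,1,0,0,2.5,0,1,0,0,1.7,0,1,0,0,0,0,1]'

```text
time: 9.23
ee_pos: [0.5976, -0.0148, 0.1244]
tcp_rot: [0.999, -0.053, 0.003, 0.007]
contact_force: [-0.4, 0.1, -0.0]
gripper_width: 0.002
```

```bash
python3 -c "
from h import *
to('a',37,0,58)
im=get_image('wrist');cv2.imwrite('pics/w7.png',im['img'])"
```

```text
t 9.23 station xy mm 38.2 -0.6 tipz 116.4 yaw -6.08 F [-0.4  0.1 -0. ] w 0.0
need tool cm [-0.16 -0.15  5.84]
```

View pics/w7.png

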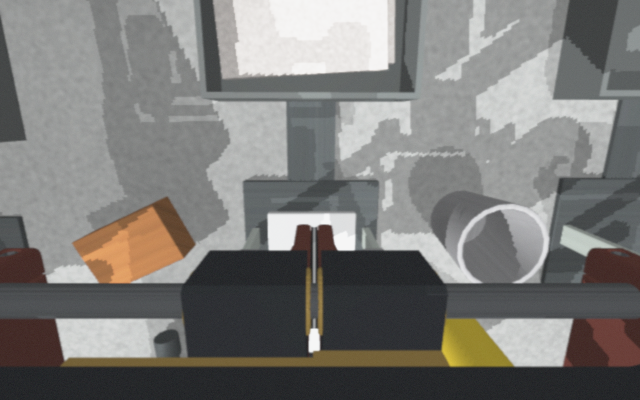

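Emit:
carry_out --increments '[-0.1,-0.1,0.6,0,1,0,0,0.7,0,1,0,0,0.7,0,1,0,0,0.7,0,1,0,0,0.7,0,1,0,0,0.7,0,1,0,0,0.7,0,1,0,0,0,0,1]'

```text
time: 9.95
ee_pos: [0.5998, -0.0168, 0.0785]
tcp_rot: [0.998, -0.054, 0.008, 0.008]
contact_force: [-0.3, 0.3, -0.0]
gripper_width: 0.006
```

```bash
python3 -c "
from h import *
to('a',36,0,58)
im=get_image('scene');cv2.imwrite('pics/s8.png',cv2.resize(im['img'][100:320,180:480],(798,585)))"
```

```text
t 9.95 station xy mm 40.6 -2.3 tipz 70.5 yaw -6.21 F [-0.3  0.3 -0. ] w 0.01
need tool cm [-0.48 -0.25  1.24]
```

View pics/s8.png

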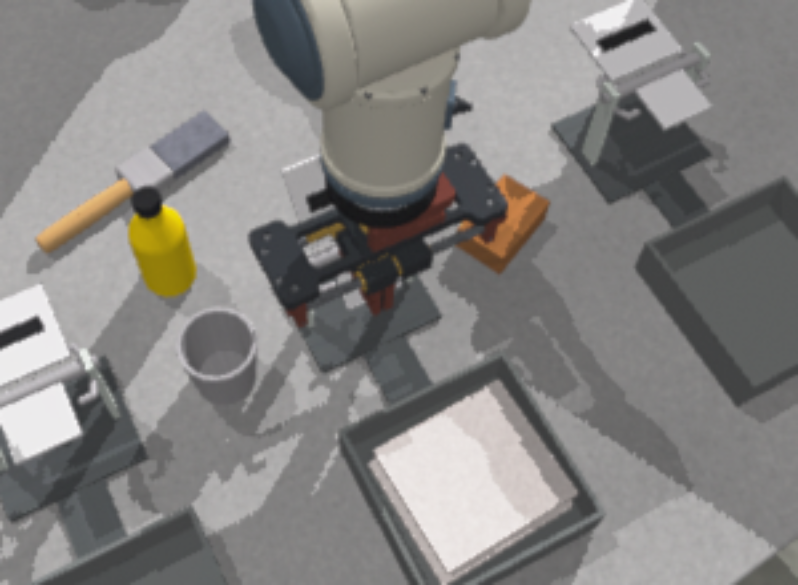

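```bash
python3 -c "
from h import *
im=get_image('top');cv2.imwrite('pics/t8.png',cv2.resize(im['img'][130:260,230:420],(798,546)))
im=get_image('wrist');cv2.imwrite('pics/w8.png',im['img'])
"
```

```text
(no output)
```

View pics/t8.png

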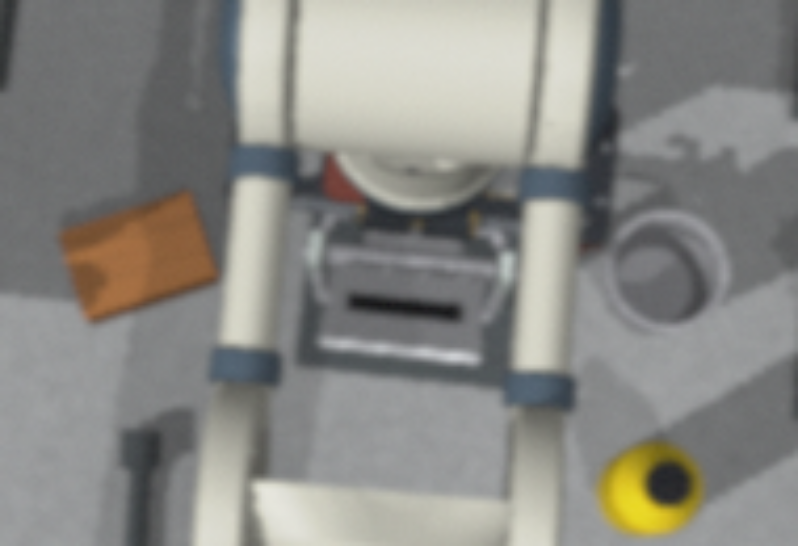

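View pics/w8.png

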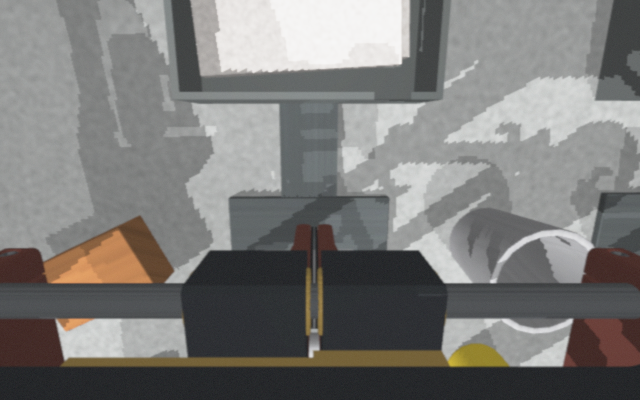

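Emit:
carry_out --increments '[-0.2,-0.2,0.5,0,1,-0.2,0,0.6,0,1,-0.2,0,0.5,0,1,0,0,0,0,1]'

```text
time: 10.43
ee_pos: [0.5954, -0.0142, 0.064]
tcp_rot: [0.998, -0.054, 0.01, 0.008]
contact_force: [0.5, -0.4, -0.4]
gripper_width: -0.001
```

```bash
python3 -c "
from h import *
to('a',38,0,205)
im=get_image('top');cv2.imwrite('pics/t9.png',cv2.resize(im['img'][130:260,230:420],(798,546)))
"
```

```text
t 10.43 station xy mm 35.9 -0.2 tipz 56.0 yaw -6.2 F [ 0.5 -0.4 -0.4] w -0.0
need tool cm [  0.53   0.19 -14.89]
```

View pics/t9.png

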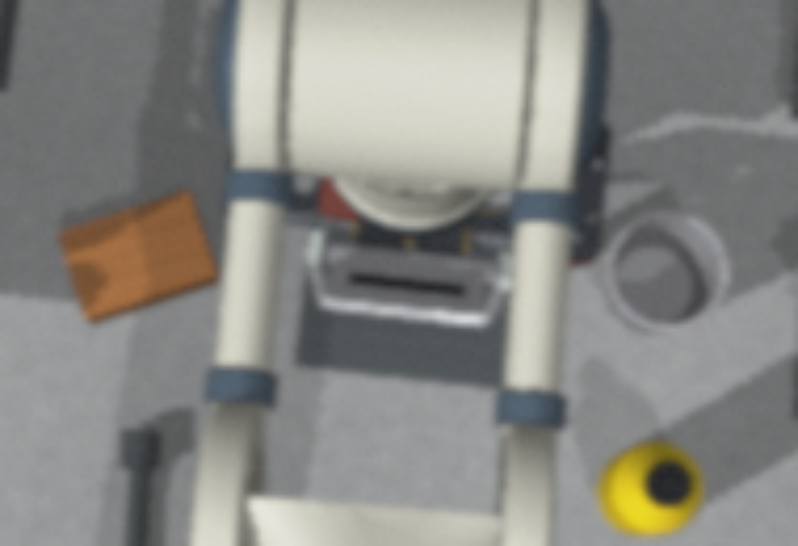

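Emit:
carry_out --increments '[0.2,0,-2,0,1,0,0,-3,0,1,0,0,-3.5,0,1,0,0,-3.5,0,1,0,0,-3,0,1,0,0,-1,0,1,0,0,0,0,1]'

```text
time: 11.07
ee_pos: [0.5912, -0.0113, 0.2248]
tcp_rot: [0.999, -0.054, 0.004, 0.007]
contact_force: [0.5, 0.7, -0.3]
gripper_width: 0.006
```

```bash
python3 -c "
from h import *
to('a',-80,0,210)"
```

```text
t 11.07 station xy mm 31.5 2.1 tipz 216.8 yaw -6.19 F [ 0.5  0.7 -0.3] w 0.01
need tool cm [-11.15   0.18   0.59]
```

Emit:
carry_out --increments '[-3,0,0,0,1,-3.5,0,0,0,1,-3,0.1,0,0,1,-2,0.1,0,0,1,0,0,0,0,1]'

```text
time: 11.48
ee_pos: [0.4722, -0.0007, 0.2109]
tcp_rot: [0.998, -0.054, -0.004, 0.007]
contact_force: [-0.1, -0.3, -0.0]
gripper_width: 0.006
```

```bash
python3 -c "
from h import *
to('a',-80,0,130)
im=get_image('scene');cv2.imwrite('pics/s10.png',cv2.resize(im['img'][100:320,180:480],(798,585)))"
```

```text
t 11.48 station xy mm -88.0 -0.4 tipz 202.9 yaw -6.21 F [-0.1 -0.3 -0. ] w 0.01
need tool cm [ 0.85 -0.15  7.29]
```

View pics/s10.png

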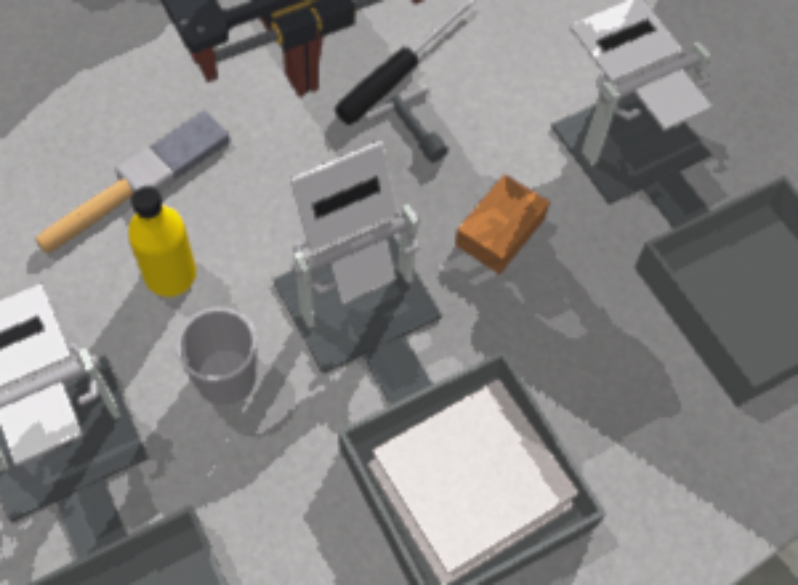

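Emit:
carry_out --increments '[0.4,-0.1,2,0,1,0,0,2.5,0,1,0,0,2,0,1,0,0,0.7,0,1,0,0,0,0,1]'

```text
time: 11.95
ee_pos: [0.4793, -0.0017, 0.1304]
tcp_rot: [0.998, -0.054, -0.005, 0.007]
contact_force: [-0.4, 0.6, 0.6]
gripper_width: 0.003
```

```bash
python3 -c "
from h import *
to('a',0,0,130)"
```

```text
t 11.95 station xy mm -80.8 -0.5 tipz 122.4 yaw -6.24 F [-0.4  0.6  0.6] w 0.0
need tool cm [ 8.07 -0.03 -0.83]
```

Emit:
carry_out --increments '[1,0,-0.1,0,1,1,0,-0.1,0,1,1,0,-0.1,0,1,1,0,-0.1,0,1,1,0,-0.1,0,1,1,0,0,0,1,0,0,0,0,1]'

```text
time: 12.53
ee_pos: [0.5451, -0.0088, 0.1356]
tcp_rot: [0.998, -0.055, -0.006, 0.007]
contact_force: [-0.8, 0.6, -0.1]
gripper_width: 0.003
```

```bash
python3 -c "
from h import *
to('a',50,0,128)"
```

```text
t 12.53 station xy mm -14.7 -0.4 tipz 127.6 yaw -6.26 F [-0.8  0.6 -0.1] w 0.0
need tool cm [ 6.47 -0.04 -0.12]
```

Emit:
carry_out --increments '[1,0,0,0,1,1,0,0,0,1,1,0,0,0,1,1,0,0,0,1,1,0,0,0,1,1,0,0.2,0,1,0,0,0,0,1]'

```text
time: 13.12
ee_pos: [0.6067, -0.0155, 0.1341]
tcp_rot: [0.998, -0.055, -0.008, 0.007]
contact_force: [-0.2, 0.5, -0.2]
gripper_width: 0.011
```

```bash
python3 -c "
from h import *
to('a',50,0,103)
im=get_image('scene');cv2.imwrite('pics/s11.png',cv2.resize(im['img'][100:320,180:480],(798,585)))"
```

```text
t 13.12 station xy mm 47.3 -0.3 tipz 126.1 yaw -6.26 F [-0.2  0.5 -0.2] w 0.01
need tool cm [ 0.3  -0.07  2.31]
```

View pics/s11.png

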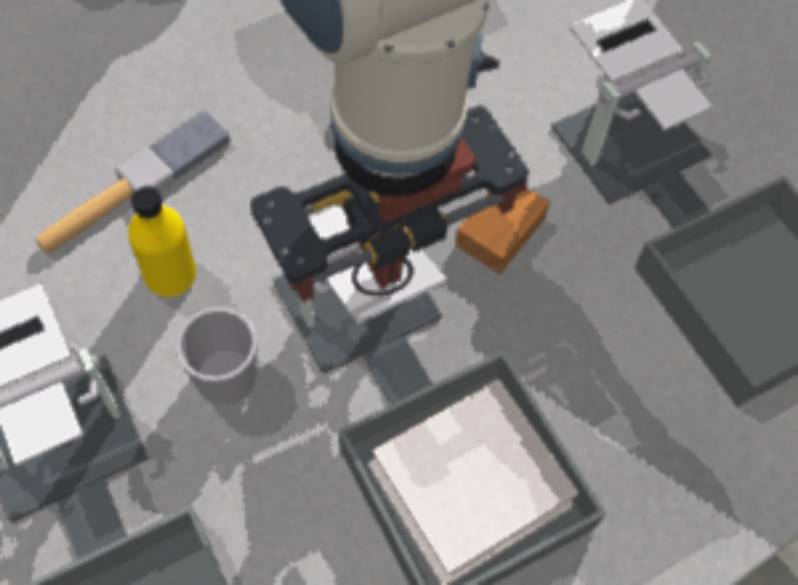

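The ring face is now showing and nearly down. I'll press it flat.

Emit:
carry_out --increments '[0.2,0,0.4,0,1,0.2,0,0.5,0,1,0,0,0.5,0,1,0,0,0.4,0,1,0,0,0.3,0,1,0,0,0,0,1]'

```text
time: 13.67
ee_pos: [0.609, -0.0159, 0.1125]
tcp_rot: [0.998, -0.054, -0.008, 0.007]
contact_force: [-0.1, 0.7, 0.9]
gripper_width: 0.006
```

```bash
python3 -c "
from h import *
to('a',50,0,103)"
```

```text
t 13.67 station xy mm 49.7 -0.5 tipz 104.5 yaw -6.25 F [-0.1  0.7  0.9] w 0.01
need tool cm [ 0.03 -0.05  0.15]
```

Emit:
carry_out --increments '[0,0,0.2,0,1,0,0,0.2,0,1,0,0,0.2,0,1,0,0,0.2,0,1]'

```text
time: 14.0
ee_pos: [0.6091, -0.0159, 0.1107]
tcp_rot: [0.998, -0.054, -0.005, 0.007]
contact_force: [-2.9, 1.0, 7.1]
gripper_width: 0.006
```

It is against the stop (7 N). I'll lift and check everything.

Emit:
carry_out --increments '[0,0,-2,0,1,0,0,-3,0,1,0,0,-3.5,0,1,-3,0,-2,0,1,-4,0,-1,0,1,-4,0,-1,0,1,-4,0,0,0,1,-4,0,0,0,1,-2,0,0,0,1,0,0,0,0,1,0,0,0,0,1]'

```text
time: 14.92
ee_pos: [0.3928, 0.0095, 0.2419]
tcp_rot: [0.998, -0.055, -0.007, 0.007]
contact_force: [0.1, -0.7, 0.1]
gripper_width: 0.007
```

```bash
python3 - <<'E'
from h import *
s,_=st('a')
im=get_image("scene");cv2.imwrite("pics/s12.png",im["img"]);S0=cv2.imread("pics/scene0.png")
t=get_image("top");cv2.imwrite("pics/t12.png",t["img"]);T0=cv2.imread("pics/top0.png")
def cent(i,lo,hi,roi):
    m=cv2.inRange(cv2.cvtColor(i,cv2.COLOR_BGR2HSV),lo,hi);x0,y0,x1,y1=roi;M=cv2.moments(m[y0:y1,x0:x1],True)
    return (round(M["m10"]/M["m00"]+x0,2),round(M["m01"]/M["m00"]+y0,2)) if M["m00"] else None
for n,lo,hi,r in [("bottle",(22,150,80),(35,255,255),(215,160,270,220)),("block",(5,100,60),(18,255,255),(345,160,395,205)),("brushhandle",(8,60,80),(22,255,255),(185,160,240,200))]:
    print(n,cent(S0,lo,hi,r),cent(im["img"],lo,hi,r))
E
```

```text
t 14.92 station xy mm -168.1 1.0 tipz 233.9 yaw -6.26 F [ 0.1 -0.7  0.1] w 0.01
bottle (240.85, 194.4) (240.92, 194.47)
block (368.17, 183.56) (368.13, 183.61)
brushhandle (211.08, 181.02) (211.36, 181.01)
```

View pics/s12.png

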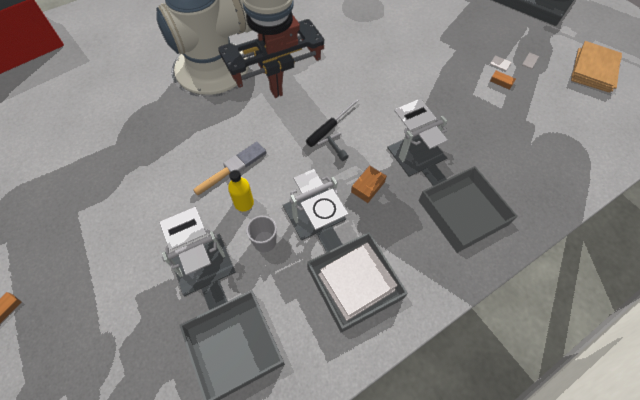

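View pics/t12.png

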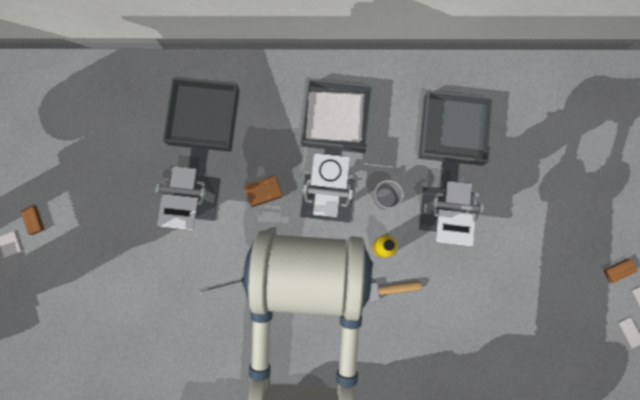

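```bash
python3 - <<'E'
from h import *
sc=get_image("scene");tp=get_image("top")
def dark(im,roi):
    x0,y0,x1,y1=roi;g=cv2.cvtColor(im["img"],cv2.COLOR_BGR2GRAY)[y0:y1,x0:x1]
    m=(g<75).astype(np.uint8);n,l,s,c=cv2.connectedComponentsWithStats(m,connectivity=8)
    k=1+np.argmax(s[1:,4]);ys,xs=np.where(l==k);(cx,cy),_,_=cv2.minAreaRect(np.c_[xs,ys].astype(np.float32))
    return np.array([cx+x0,cy+y0]),s[k]
def P(im):return im["mtx"]@np.linalg.inv(im["cam_to_world"])[:3]
for n,rs,rt,k,d in [("a ring",(310,196,340,222),(317,157,344,183),'a',46),("b bar",(166,216,200,238),(441,220,472,236),'b',-46)]:
    a,i=dark(sc,rs);b,j=dark(tp,rt)
    X=cv2.triangulatePoints(P(sc),P(tp),a.reshape(2,1),b.reshape(2,1)).ravel();X=X[:3]/X[3]
    x,y,p=PIV[k];print(n,a,b,i[2:],j[2:],X.round(4),"expected",round(x+d/1e3*np.cos(p),3),round(y+d/1e3*np.sin(p),3),.1025)
E
```

```text
Traceback (most recent call last):
ValueError: attempt to get argmax of an empty sequence
```

```bash
python3 - <<'E'
from h import *
sc=get_image("scene");tp=get_image("top")
def dark(im,roi):
    x0,y0,x1,y1=roi;g=cv2.cvtColor(im["img"],cv2.COLOR_BGR2GRAY)[y0:y1,x0:x1]
    m=(g<135).astype(np.uint8);n,l,s,c=cv2.connectedComponentsWithStats(m,connectivity=8)
    k=1+np.argmax(s[1:,4]);ys,xs=np.where(l==k);(cx,cy),_,_=cv2.minAreaRect(np.c_[xs,ys].astype(np.float32))
    return np.array([cx+x0,cy+y0]),s[k]
def P(im):return im["mtx"]@np.linalg.inv(im["cam_to_world"])[:3]
for n,rs,rt,k,d in [("a ring",(310,196,340,222),(317,157,344,183),'a',46),("b bar",(168,218,198,236),(441,222,471,234),'b',-46)]:
    a,i=dark(sc,rs);b,j=dark(tp,rt)
    X=cv2.triangulatePoints(P(sc),P(tp),a.reshape(2,1),b.reshape(2,1)).ravel();X=X[:3]/X[3]
    x,y,p=PIV[k];print(n,a,b,i[2:],j[2:],X.round(4),"expected",round(x+d/1e3*np.cos(p),3),round(y+d/1e3*np.sin(p),3),.1025)
E
```

```text
a ring [324. 208.] [330.00000191 170.        ] [ 23  21 109] [ 22  23 110] [ 0.6071 -0.0148  0.1026] expected 0.605 -0.015 0.1025
b bar [181.784482   226.66379261] [455.78658676 227.9207325 ] [ 28  16 175] [ 27   9 169] [ 0.486  -0.2769  0.1029] expected 0.487 -0.276 0.1025
```

Both face centres triangulate to z ≈ 0.1027 m, against 0.1025 m expected for flat. The scene is otherwise unchanged, so I'm handing in.

```bash
python3 -c "
from cell import *
print(close_job())"
```

```text
the job is handed in; nothing more can be done
None
```

I flipped the two wrong markers and handed the job in with the clock at about 15 s. `close_job` gave no verdict.

- **station_b** (right, empty tray): it showed the ring, and now lies flat with the bar up.
- **station_a** (middle, loaded tray): it showed the bar, and now lies flat with the ring up.
- **station_c** (left, empty tray): it was already right and I never touched it.

On each wrong marker I pressed the tail down with closed fingertips, swept the paddle over its pivot, then pressed it onto its stop. The highest force I read was about 8 N.

**Last checks:**
- The ring and bar centres measured z = 0.1026 m and 0.1029 m across two views, against 0.1025 m for flat.
- Oil bottle, wood block and brush moved less than 0.3 px in the scene camera.
- The boards, cup, chuck key, screwdriver and station_c I checked only by eye, and they looked unmoved.
- The arm was parked clear, with no contact force reading.

The only failed check was my first flatness measurement. It stopped on too strict a darkness threshold, and the repeat with a looser one gave the values above.

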